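# Eject the travel block and hold the tensioner cage wound

## Robot

A 6-joint arm with a two-finger parallel gripper is mounted at the origin on a cart in front of the work surface, level with it; the furniture and walls round the work are solid. World frame = base frame: x ahead of the robot, y to its left, z up, the work surface at z = 0. Lengths are in m, angles in rad, forces in N, time in s.
With the tool pointing down it reaches from about 0.25 to 0.725 m from the base axis. Payload 4 kg.
Tool frame: the origin (TCP) lies between the finger pads; the fingertips stand 11 mm ahead of it and the grasp point (between the pads) lies 8 mm behind it (bot.tip_extent is the distance from the TCP to the fingertips, in m); z points along the fingers, y is the line along which they close (so a half turn about z gives the same grasp; the last joint's range is limited). The gripper opens to 85 mm and grips with 20 to 120 N. Pads are 22 mm wide; open, the fingers measure 114 mm over their backs; the gripper's body (76 mm by 85 mm) begins 54 mm behind the grasp point. The pads swing forward as they close: fully open they stand 13 mm farther back than shut.
Start: joints at [-1.24, 0.241, 0.005, 1.335, 0, 1.571], TCP at [0.162, -0.473, 0.242] pointing down, gripper open.
Joint ranges: [-2.72, 2.72], [-1.05, 1.87], [-1.09, 1.28], [-1.99, 2.15], [-1.42, 1.44], [-3.14, 3.14]. Speed limits (rad/s): [2.79, 2.79, 3.14, 3.14, 3.14, 3.14].

## Interface

Orientations are given as a unit quaternion [x, y, z, w].
In Python, from workcell import bot gives the robot as it stands. The module is installed in compiled form; this text tells all that it offers.
- The arm moves only by the tool drive_tool, never from a script. Its argument "rows" is a list of rows, each an object of numbers: "dx", "dy", "dz": the shift along the tool's x, y, z in units of 50 mm (1.0 is 50 mm); "wx", "wy", "wz": the turn, a rotation vector about the tool's x, y, z in units of 5 degrees (1.0 is 5 degrees); "hand": the finger opening in mm, from 0 to 85.4. A call has 1 to 20 rows; each row is the pose to reach, as a shift and turn from the pose commanded when the call began, along the tool's axes at that moment; what a row does not reach only later rows make up. A row lasts 1/10 s, in which the tool goes at most 50 mm and 8.59 degrees, less where a joint would pass 70% of its speed; a pose out of reach is approached as far as the arm can. A call with a gripper value outside its range is refused whole. The fingers move at their own pace and stop on an object; the grip force is fixed at half the most. Time passes only in rows, so rows that repeat a pose let the fingers close. It gives the time, the measured TCP pose, the force, the opening and the grip force at its end, in the units of the state.
- bot.get_obs(): the state, without advancing time (a new reading comes with each control period).
- bot.camera(name): name is "side" or "top"; returns the picture (400x640x3 uint8, red, green, blue); there is no depth.
- bot.get_calibration(name): a dict with "vfov" (degrees; the focal length in pixels is half the picture's height over the tangent of half this angle, whatever the lens; pixels are square), "cx", "cy" (the principal point, pixels), "origin" and "rotation" of the camera in the world. Camera axes: x right, y up, looking along -z (the intrinsics and any distortion apply to the point x, -y, -z); pixel columns grow to the right and rows downward; lengths in m; the calibration is good to about 2 mm. A picture is of the moment at which its call begins. get_calibration takes no time and is no camera call.
- bot.job_done(): hands the job in; it is judged then, once.
Trained networks look in the newest picture that a camera, given by its name, has taken for a name from the list of things; names that differ only in an ending like _2 or _b are one class to them, and where a whole thing is asked for, a point or a joint stands for the part that bears it (a point fixed in the world has none). Each returns a list of dicts, best first, with "score" (0 to 1); they miss things now and then, are a little off and sometimes report something else, mostly with a low value. They report only what shows in the picture. A call takes as long as a camera call.
- bot.look_for(camera, thing): "extent" ([centre column, centre row, width, height] in pixels, round what is visible of it).
- bot.outline_of(camera, thing): "region" (400x640 bool, what is visible of it) and "extent" ([centre column, centre row, width, height] in pixels, round what is visible of it).
The state is a dict: "clock": time; "joint_pos": joint angles; "joint_vel": joint speeds; "tau": joint torques, N m; "eef_pos": TCP position; "tool_rot": TCP orientation; "ft_force": force on the tool from outside, world axes, zero at the start; "ft_torque": the same for the moment, N m; "grip_width": finger opening in m; "grasp_force": force on a finger pad.
Only numpy, scipy, OpenCV 4.12 (cv2) and the standard library are available. Lean on these libraries where they do the work, as an engineer would, in place of code of your own. Each camera call takes 0.05 s, during which the arm holds its last target. There are 200 camera calls.

## Task

Make the chain tensioner on its plate ready for threading a chain: push the ejector slide all the way in so that it shoves the steel travel block out of its slot, then let the slide spring back. Next swing the sprung cage arm forward, with the fingers, all the way to its far stop pin and hold it there against its spring: finish while still holding it, do not let go. Leave the other things on the bench where they are.

Things in the scene. Friction and masses are not known exactly. Their poses are not given: they have to be found in the camera images.
- tensioner_plate: Flat aluminium plate fixed to the bench, 156 (x) x 160 (y) x 10 mm. Origin: centre of its underside; z up. In its frame: cage pivot at x=-46, y=-8 mm; steel stop pins 54 mm high, the far one (12 mm thick) at x=38, y=-29, the rest one (10 mm thick) at x=-52, y=31. The slot runs 60 deg anticlockwise from plate x (seen from above); its grey rails are 38 mm wide over all, 28.5 mm above the bench.
- pivot (a point): Point on the upright pivot axis of the cage arm, 44 mm above the bench (mid-height of the cage). The round cap over it is 36 mm across, its top 60 mm above the bench.
- cage_arm (a joint): Angle of the sprung cage arm, rad. 0: at rest by the rest pin, pointing 1.2 rad anticlockwise from plate x (seen from above). Grows as it swings forward, clockwise; 1.2: at the far stop pin, pointing along plate x, the limit. Spring 0.3 N m at rest, 0.6 N m wound; it flies back when let go. With the travel block in its slot it is blocked at about 0.65.
- cage: Cage of the tensioner: a pair of flat dark steel plates with two small toothed wheels between; 30 mm wide, from 34 to 54 mm above the bench, from the pivot to a round end 97 mm from the pivot axis. Origin: on the pivot axis at bench height; x along the cage to its tip, z up; push it on its +y side, towards its -y.
- cage_push (a point): Point on the pushed side face of the cage, 72 mm out from the pivot axis, 44 mm above the bench. It moves with the cage.
- ejector (a joint): Travel of the ejector slide, m: 0 out, 0.045 fully pushed in. Its spring pushes back with about 3 N at first, 8 N fully in, and returns it when let go.
- ejector_tab (a point): Centre of the rear face of the ejector's upright thumb tab (the face to push), 34 mm above the bench. The tab is a steel plate 30 mm wide, 8 mm thick, from 11 to 49 mm above the bench; push it level, along the slot: 60 deg anticlockwise from the plate's x. It moves with the slide.
- travel_block: Loose steel block: foot 24 x 24 x 10 mm held under the slot's lips, stem 12 x 12 mm that stands up through the slot to 56 mm above the bench, in the cage's way. Origin: centre of its underside; x along the slot. It cannot be lifted out at home; the ejector moves it 45 mm along the slot, clear of the lips and the cage's sweep, onto the bare plate.
- slot_home (a point): Where the travel block's origin stands before it is ejected (on the plate's top, 10 mm above the bench). Fixed to the plate.
- tape_measure: Bystander: yellow tape measure, 67 x 80 x 38 mm. Origin: centre of its underside.
- pincers: Bystander: red-handled pincers lying flat, 124 x 53 x 12 mm. Origin: centre of its underside.
- screw_jar: Bystander: clear jar with a black lid, 65 mm across, 80 mm high. Origin: centre of its underside.
- clamp_block: Bystander: wooden offcut block 45 x 80 x 46 mm. Origin: centre of its underside.
- ring_spanner: Bystander: steel combination spanner lying flat, 177 x 27 x 7 mm. Origin: centre of its underside.

How it is judged:
By the outcome, as a careful person would: the job done as asked, in the order asked, and still so for the second after the job is handed in, while the arm keeps its last pose, push and grip.
It also fails if it takes over 48 s, if anything falls off the work surface, if the arm or the gripper's body presses on something with over 40 N, if the wrist force passes 120 N, or if a joint passes its speed limit or range.

## Working session

There is one attempt and no reset: what is moved stays moved. The work goes in short steps, Python scripts to look and compute and a tool call to move; the robot and the scene stay as the last step left them, time stands still between calls to the robot, and variables do not carry over. Pictures are saved under pics/ and viewed, at most 10 in all, crops included, and the job is handed in when it is done.

Besides the shell and the picture viewer there is one more tool, called after "Emit:" as name(argument=value, ...) on one line, values as JSON. drive_tool: Moves the arm, as the interface text tells. Its arguments: {"type":"object","properties":{"rows":{"type":"array","items":{"type":"object","properties":{"dx":{"type":"number"},"dy":{"type":"number"},"dz":{"type":"number"},"wx":{"type":"number"},"wy":{"type":"number"},"wz":{"type":"number"},"hand":{"type":"number"}}}}},"required":["rows"]}

```bash
mkdir -p pics
cat > h.py <<'E'
import numpy as np, cv2
from workcell import bot
def ray(cam,u,v):
    c=bot.get_calibration(cam); f=200/np.tan(np.radians(c['vfov'])/2)
    d=np.array([(u-c['cx'])/f,-(v-c['cy'])/f,-1.])
    return np.array(c['origin']),np.array(c['rotation']).reshape(3,3)@d
def at(cam,u,v,z):
    o,d=ray(cam,u,v); return o+d*(z-o[2])/d[2]
def pix(cam,p):
    c=bot.get_calibration(cam); f=200/np.tan(np.radians(c['vfov'])/2)
    q=np.array(c['rotation']).reshape(3,3).T@(np.array(p)-np.array(c['origin']))
    return c['cx']+f*q[0]/-q[2], c['cy']-f*q[1]/-q[2]
def tri(c1,p1,c2,p2):
    o1,d1=ray(c1,*p1);o2,d2=ray(c2,*p2)
    A=np.c_[d1,-d2]; s=np.linalg.lstsq(A,o2-o1,rcond=None)[0]
    a,b=o1+d1*s[0],o2+d2*s[1]; return (a+b)/2,np.linalg.norm(a-b)
def save(cam,name):
    im=bot.camera(cam); cv2.imwrite('pics/'+name,im[:,:,::-1]); return im
E
python3 - <<'E'
from h import *
np.set_printoptions(precision=4,suppress=True)
for c in('top','side'):
    im=save(c,c+'0.png'); k=bot.get_calibration(c); print(k)
    for t in('tensioner_plate','cage','ejector_tab','travel_block','pivot'):
        r=bot.look_for(c,t); print(c,t,[(round(x['score'],2),np.round(x['extent'],1)) for x in r[:2]])
print(bot.get_obs())
E
```

```text
{'vfov': 51.53921087352061, 'cx': 318.80505540354994, 'cy': 196.98039416394525, 'origin': array([ 0.4988, -0.147 ,  0.9899]), 'rotation': array([ 0.0529, -0.0468, -0.7002,  0.7104])}
top tensioner_plate [(0.63, array([367.4, 249.8,  68.5,  65.6]))]
top cage [(0.69, array([357.4, 264.8,  50.3,  31.3]))]
top ejector_tab [(0.57, array([385.9, 250. ,  33.2,  22.6]))]
top travel_block [(0.73, array([368.2, 253.8,  71.8,  69. ])), (0.63, array([361.9, 238.5,  10. ,  10.6]))]
top pivot [(0.56, array([367.1, 252.1,  73.8,  69. ]))]
{'vfov': 43.43998893580088, 'cx': 329.87170643064496, 'cy': 202.80759072719204, 'origin': array([ 0.3449, -1.109 ,  0.681 ]), 'rotation': array([ 0.4877, -0.063 , -0.1291,  0.8611])}
side tensioner_plate [(0.76, array([298.2, 260.9,  87. ,  68.6]))]
side cage [(0.93, array([278.2, 246.3,  23.5,  41.7])), (0.63, array([311.7, 247.3,   7.8,  21. ]))]
side ejector_tab [(0.61, array([302.7, 270.5,  24.4,  25.7]))]
side travel_block []
side pivot [(0.7, array([299.1, 261.1,  86.9,  72.6]))]
{'clock': 0.6, 'joint_pos': array([-1.24  ,  0.2406,  0.005 ,  1.3352, -0.    ,  1.5708]), 'joint_vel': array([-0.0015, -0.0004,  0.0019,  0.0014,  0.001 , -0.0013]), 'tau': array([  0.0003, -37.197 ,  25.2573,   0.0013,  -0.0001,  -0.    ]), 'eef_pos': array([ 0.1624, -0.4729,  0.2423]), 'tool_rot': array([0.9864, 0.1646, 0.    , 0.    ]), 'ft_force': array([-0.9827,  0.3156, -0.8671]), 'ft_torque': array([-0.0068,  0.0153, -0.0171]), 'grasp_force': 0.0, 'grip_width': 0.08556936265837238}
```

View pics/top0.png

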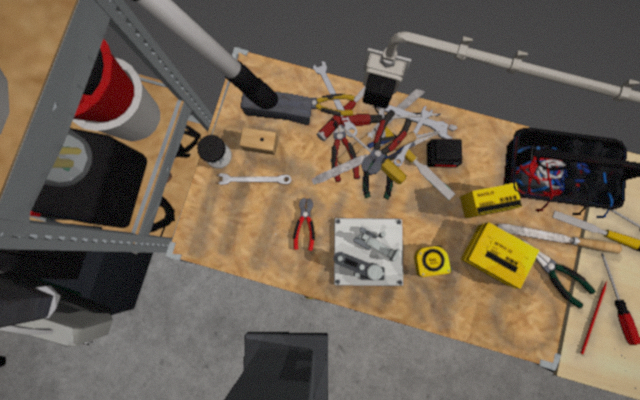

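View pics/side0.png

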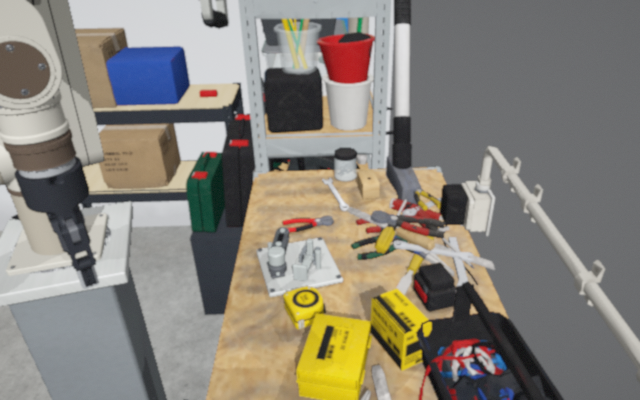

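The top view shows the plate at about (367,250), with the tape measure to its right and the pincers to its left. In the side view the plate is at about (298,262). The rotation is a quaternion, so I'll fix the helper and enlarge the plate area.

```bash
sed -i 's/^import numpy.*/&\nfrom scipy.spatial.transform import Rotation as R\nRm=lambda c:R.from_quat(c["rotation"]).as_matrix()/; s/np.array(c\[.rotation.\]).reshape(3,3)/Rm(c)/' h.py
python3 - <<'E'
from h import *
np.set_printoptions(precision=4,suppress=True)
a=cv2.imread('pics/top0.png')[210:295,325:410]; b=cv2.imread('pics/side0.png')[215:300,250:350]
a=cv2.resize(a,(595,595),interpolation=3)
b=cv2.resize(b,(700,595),interpolation=3)
cv2.imwrite('pics/a.png',a);cv2.imwrite('pics/b.png',b)
for z in(0,.01): print(at('top',368,250,z),at('side',299,261,z))
for n,p in dict(TL=(334,218),TR=(403,219),BR=(404,285),BL=(334,284)).items(): print(n,at('top',*p,.01))
print(pix('top',bot.get_obs()['eef_pos']),pix('side',bot.get_obs()['eef_pos']))
E
```

```text
[ 0.5142 -0.2558  0.    ] [ 0.5186 -0.2399  0.    ]
[ 0.514  -0.2547  0.01  ] [ 0.516  -0.2526  0.01  ]
TL [ 0.5881 -0.1743  0.01  ]
TR [ 0.5881 -0.3376  0.01  ]
BR [ 0.4348 -0.3379  0.01  ]
BL [ 0.4346 -0.1758  0.01  ]
(np.float64(514.8963130022053), np.float64(462.9042336149107)) (np.float64(83.1620165259767), np.float64(268.5751748205864))
```

View pics/a.png

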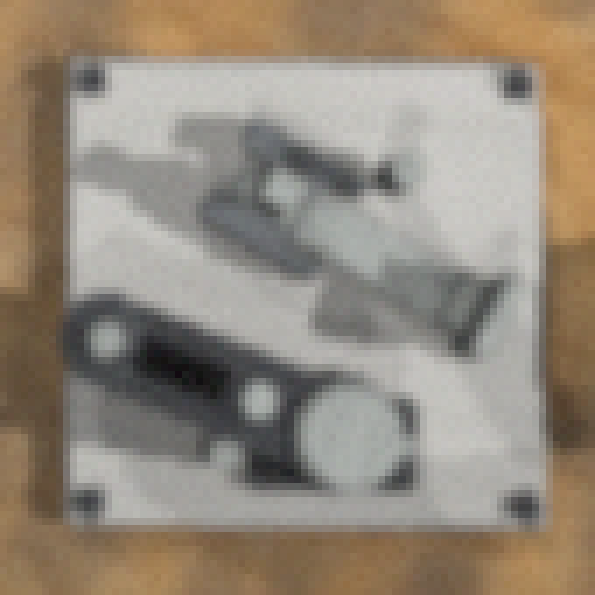

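View pics/b.png

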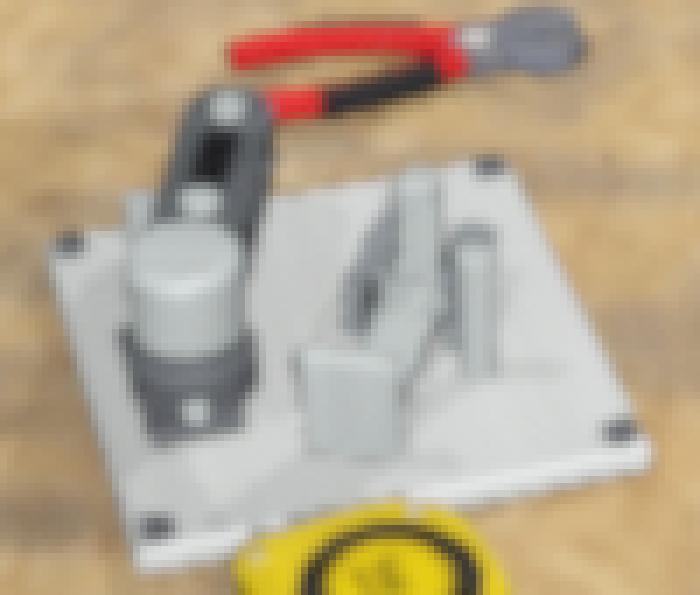

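The crops show the plate aligned with the world axes, with plate x pointing up in the top picture. In the top crop the block stem is at about (283,185), the tab's rear edge at (487,315), the cap at (350,440) and the far pin at (395,165). Next I'll turn these into positions.

Run:
```python
from h import *
np.set_printoptions(precision=4,suppress=True)
A=lambda u,v:(325+u/7-.43,210+v/7-.43); B=lambda u,v:(250+u/7-.43,215+v/7-.43)
for n,a,b,z in [('stem top',(283,187),(419,175),.056),('cap top',(350,435),(186,250),.06),('tab top rear mid',(488,315),(357,358),.049),('farpin top',(400,165),(475,237),.054),('wheel tip',(107,338),(229,105),.054)]:
    print(n,at('top',*A(*a),z),at('side',*B(*b),z),tri('top',A(*a),'side',B(*b)))
for n,a,b in [('TL',(75,62),(515,165)),('TR',(543,62),(650,455)),('BR',(548,525),(140,560)),('BL',(68,522),(50,245))]:
    print(n,at('top',*A(*a),.01),at('side',*B(*b),.01))
for t in('tape_measure','pincers'): 
    r=bot.look_for('top',t)[0]; e=r['extent']; print(t,e,at('top',e[0]-e[2]/2,e[1]-e[3]/2,.02),at('top',e[0]+e[2]/2,e[1]+e[3]/2,.02))
```

```text
stem top [ 0.5437 -0.243   0.056 ] [ 0.5432 -0.2452  0.056 ] (array([ 0.5437, -0.2431,  0.0545]), np.float64(0.00012649273166721935))
cap top [ 0.4659 -0.2636  0.06  ] [ 0.4664 -0.2666  0.06  ] (array([ 0.4663, -0.264 ,  0.0581]), np.float64(0.000991780518968154))
tab top rear mid [ 0.5041 -0.3094  0.049 ] [ 0.5055 -0.3185  0.049 ] (array([ 0.5056, -0.3107,  0.043 ]), np.float64(0.002935134632443822))
farpin top [ 0.5514 -0.2808  0.054 ] [ 0.5518 -0.2788  0.054 ] (array([ 0.5514, -0.2806,  0.0554]), np.float64(1.212633413893494e-05))
wheel tip [ 0.495 -0.187  0.054] [ 0.4958 -0.1864  0.054 ] (array([ 0.4953, -0.1871,  0.0545]), np.float64(0.0007551564399202561))
TL [ 0.5871 -0.1773  0.01  ] [ 0.5895 -0.1858  0.01  ]
TR [ 0.5894 -0.3356  0.01  ] [ 0.587  -0.3407  0.01  ]
BR [ 0.4358 -0.3352  0.01  ] [ 0.4347 -0.3406  0.01  ]
BL [ 0.4343 -0.1765  0.01  ] [ 0.4349 -0.1827  0.01  ]
tape_measure [432.1, 260.1, 38.5, 33.2] [ 0.5304 -0.3578  0.02  ] [ 0.4559 -0.4447  0.02  ]
pincers [304.8, 224.4, 24.6, 55.4] [ 0.6363 -0.0753  0.02  ] [ 0.5072 -0.1356  0.02  ]
```

Emit:
drive_tool(rows=[{"dx": 1,"dy": -0.1,"dz": 0.3,"wz": -1.2,"hand": 0},{"dx": 2,"dy": -0.2,"dz": 0.6,"wz": -2.4,"hand": 0},{"dx": 3,"dy": -0.3,"dz": 1,"wz": -3.6,"hand": 0},{"dx": 4,"dy": -0.4,"dz": 1.3,"wz": -4.8,"hand": 0},{"dx": 5,"dy": -0.5,"dz": 1.6,"wz": -6,"hand": 0},{"dx": 5.8,"dy": -0.6,"dz": 1.9,"wz": -7,"hand": 0},{"dx": 6.5,"dy": -0.64,"dz": 2.1,"wz": -7.8,"hand": 0},{"dx": 7,"dy": -0.64,"dz": 2.3,"wz": -8.2,"hand": 0},{"dx": 7.24,"dy": -0.64,"dz": 2.4,"wz": -8.2,"hand": 0},{"dx": 7.24,"dy": -0.64,"dz": 2.4,"wz": -8.2,"hand": 0},{"dx": 7.24,"dy": -0.64,"dz": 2.4,"wz": -8.2,"hand": 0},{"dx": 7.24,"dy": -0.64,"dz": 2.4,"wz": -8.2,"hand": 0}])

```text
invalid input at $.rows[0]: expected keys dx, dy, dz, wx, wy, wz, hand
```

Run:
```python
from h import *
np.set_printoptions(precision=4,suppress=True)
o=bot.get_obs(); print(o['clock'],o['eef_pos'],o['joint_pos'],o['grip_width'],o['ft_force'],R.from_quat(o['tool_rot']).as_matrix())
a=save('top','t1.png')[190:300,320:450]; b=save('side','s1.png')[190:310,235:365]
cv2.imwrite('pics/c1.png',np.hstack([cv2.resize(a[:,:,::-1],(400,338),interpolation=3),cv2.resize(b[:,:,::-1],(366,338),interpolation=3)]))
```

```text
0.7 [ 0.1624 -0.4729  0.2423] [-1.24    0.2406  0.005   1.3352  0.      1.5708] 0.08535625291379348 [ 0.2187 -0.4085  0.4621] [[ 0.9458  0.3248  0.    ]
 [ 0.3248 -0.9458 -0.    ]
 [ 0.      0.     -1.    ]]
```

View pics/c1.png

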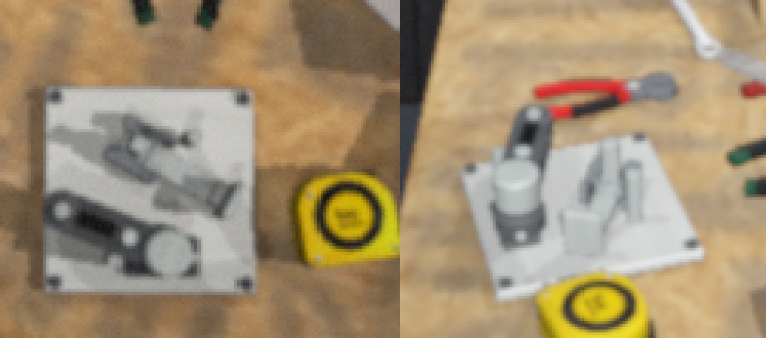

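The call was refused because every row needs all seven keys, so the picture shows nothing moved. I'll send it again in full.

Emit:
drive_tool(rows=[{"dx": 1,"dy": -0.1,"dz": 0.3,"wx": 0,"wy": 0,"wz": -1.2,"hand": 0},{"dx": 2,"dy": -0.2,"dz": 0.6,"wx": 0,"wy": 0,"wz": -2.4,"hand": 0},{"dx": 3,"dy": -0.3,"dz": 1,"wx": 0,"wy": 0,"wz": -3.6,"hand": 0},{"dx": 4,"dy": -0.4,"dz": 1.3,"wx": 0,"wy": 0,"wz": -4.8,"hand": 0},{"dx": 5,"dy": -0.5,"dz": 1.6,"wx": 0,"wy": 0,"wz": -6,"hand": 0},{"dx": 5.8,"dy": -0.6,"dz": 1.9,"wx": 0,"wy": 0,"wz": -7,"hand": 0},{"dx": 6.5,"dy": -0.64,"dz": 2.1,"wx": 0,"wy": 0,"wz": -7.8,"hand": 0},{"dx": 7,"dy": -0.64,"dz": 2.3,"wx": 0,"wy": 0,"wz": -8.2,"hand": 0},{"dx": 7.24,"dy": -0.64,"dz": 2.4,"wx": 0,"wy": 0,"wz": -8.2,"hand": 0},{"dx": 7.24,"dy": -0.64,"dz": 2.4,"wx": 0,"wy": 0,"wz": -8.2,"hand": 0},{"dx": 7.24,"dy": -0.64,"dz": 2.4,"wx": 0,"wy": 0,"wz": -8.2,"hand": 0},{"dx": 7.24,"dy": -0.64,"dz": 2.4,"wx": 0,"wy": 0,"wz": -8.2,"hand": 0}])

```text
clock: 2.0
eef_pos: [0.4933, -0.3261, 0.1231]
tool_rot: [0.867, 0.499, -0.0, 0.0]
ft_force: [-0.3, -1.0, -0.6]
grip_width: -0.0
grasp_force: 0.0
```

Run:
```python
from h import *
np.set_printoptions(precision=4,suppress=True)
o=bot.get_obs(); M=R.from_quat(o['tool_rot']).as_matrix(); print(o['clock'],o['eef_pos'],o['joint_pos'],o['grip_width'],o['ft_force'],M)
d=np.array([.5,.866]); n=np.array([-.866,.5]); home=np.array([.5435,-.244])
for s in(-95,-43,-40): 
    p=np.r_[home+s*1e-3*d+.002*n,.043]; print(s,p,M.T@(p-o['eef_pos'])/.05)
```

```text
2.0 [ 0.4933 -0.3261  0.1231] [-0.5839  0.4922  0.0551  1.1331 -0.0004  1.5136] -9.938677482920663e-06 [-0.346  -0.9518 -0.5634] [[ 0.5027  0.8645  0.0003]
 [ 0.8645 -0.5027 -0.0006]
 [-0.0004  0.0006 -1.    ]]
-95 [ 0.4943 -0.3253  0.043 ] [0.0248 0.0077 1.6022]
-43 [ 0.5203 -0.2802  0.043 ] [1.0648 0.0045 1.6018]
-40 [ 0.5218 -0.2776  0.043 ] [1.1248 0.0043 1.6017]
```

Emit:
drive_tool(rows=[{"dx": 0,"dy": 0,"dz": 0.7,"wx": 0,"wy": 0,"wz": 0,"hand": 0},{"dx": 0,"dy": 0,"dz": 1.2,"wx": 0,"wy": 0,"wz": 0,"hand": 0},{"dx": 0,"dy": 0,"dz": 1.5,"wx": 0,"wy": 0,"wz": 0,"hand": 0},{"dx": 0,"dy": 0,"dz": 1.6,"wx": 0,"wy": 0,"wz": 0,"hand": 0},{"dx": 0,"dy": 0,"dz": 1.6,"wx": 0,"wy": 0,"wz": 0,"hand": 0},{"dx": 0.1,"dy": 0,"dz": 1.6,"wx": 0,"wy": 0,"wz": 0,"hand": 0},{"dx": 0.2,"dy": 0,"dz": 1.6,"wx": 0,"wy": 0,"wz": 0,"hand": 0},{"dx": 0.3,"dy": 0,"dz": 1.6,"wx": 0,"wy": 0,"wz": 0,"hand": 0},{"dx": 0.4,"dy": 0,"dz": 1.6,"wx": 0,"wy": 0,"wz": 0,"hand": 0},{"dx": 0.5,"dy": 0,"dz": 1.6,"wx": 0,"wy": 0,"wz": 0,"hand": 0},{"dx": 0.5,"dy": 0,"dz": 1.6,"wx": 0,"wy": 0,"wz": 0,"hand": 0}])

```text
clock: 3.1
eef_pos: [0.5069, -0.3039, 0.0434]
tool_rot: [0.866, 0.5, -0.001, 0.001]
ft_force: [-4.6, -4.8, 0.3]
grip_width: -0.0001
grasp_force: 2.8
```

Run:
```python
from h import *
a=save('top','t2.png')[190:300,320:450]; b=save('side','s2.png')[190:310,235:365]
cv2.imwrite('pics/c2.png',np.hstack([cv2.resize(a[:,:,::-1],(400,338),interpolation=3),cv2.resize(b[:,:,::-1],(366,338),interpolation=3)]))
```

```text
(no output)
```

View pics/c2.png

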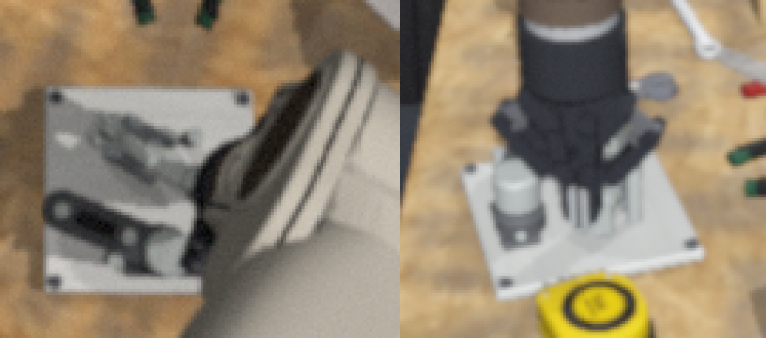

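Contact with the tab is made at about 6 N. I'll keep pushing.

Emit:
drive_tool(rows=[{"dx": 0.1,"dy": 0,"dz": 0,"wx": 0,"wy": 0,"wz": 0,"hand": 0},{"dx": 0.2,"dy": 0,"dz": 0,"wx": 0,"wy": 0,"wz": 0,"hand": 0},{"dx": 0.3,"dy": 0,"dz": 0,"wx": 0,"wy": 0,"wz": 0,"hand": 0},{"dx": 0.4,"dy": 0,"dz": 0,"wx": 0,"wy": 0,"wz": 0,"hand": 0},{"dx": 0.5,"dy": 0,"dz": 0,"wx": 0,"wy": 0,"wz": 0,"hand": 0},{"dx": 0.56,"dy": 0,"dz": 0,"wx": 0,"wy": 0,"wz": 0,"hand": 0},{"dx": 0.56,"dy": 0,"dz": 0,"wx": 0,"wy": 0,"wz": 0,"hand": 0},{"dx": 0.56,"dy": 0,"dz": 0,"wx": 0,"wy": 0,"wz": 0,"hand": 0}])

```text
clock: 4.0
eef_pos: [0.5173, -0.2856, 0.0435]
tool_rot: [0.868, 0.497, -0.006, 0.004]
ft_force: [-12.1, -18.1, 2.0]
grip_width: -0.0004
grasp_force: 10.8
```

Run:
```python
from h import *
a=save('top','t3.png')[200:290,325:415]; b=save('side','s3.png')[205:295,250:340]
cv2.imwrite('pics/c3.png',np.hstack([cv2.resize(x[:,:,::-1],(400,400),interpolation=3) for x in(a,b)]))
```

```text
(no output)
```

View pics/c3.png

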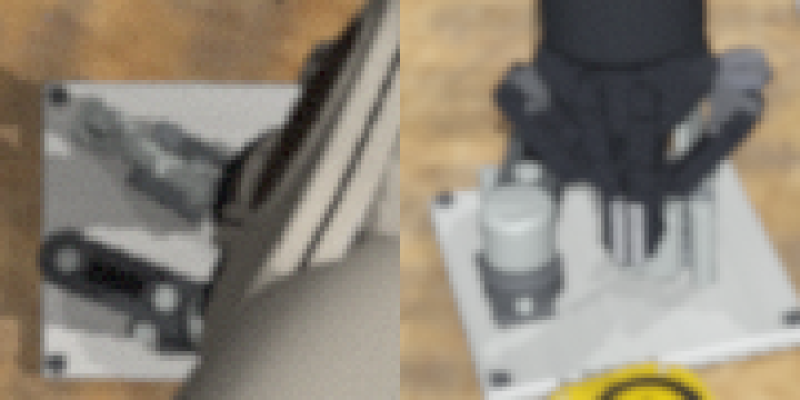

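The block has left the rails; its stem is at about crop (95,125), which is pixel (346,228). I'll work out its travel.

Run:
```python
from h import *
np.set_printoptions(precision=4,suppress=True)
for e in bot.look_for('top','travel_block')[:3]: 
    p=at('top',*e['extent'][:2],.05); print(e['score'],e['extent'],p,(p[:2]-[.5435,-.244])@[.5,.866])
o=bot.get_obs(); print(o['clock'],o['eef_pos'],o['ft_force'])
```

```text
0.49 [344.7, 228.7, 10.2, 15.5] [ 0.5605 -0.1977  0.05  ] 0.04862191284277022
4.15 [ 0.5173 -0.2856  0.0435] [-12.2772 -16.8299   1.4679]
```

Emit:
drive_tool(rows=[{"dx": 0.06,"dy": 0,"dz": 0,"wx": 0,"wy": 0,"wz": 0,"hand": 0},{"dx": 0.1,"dy": 0,"dz": 0,"wx": 0,"wy": 0,"wz": 0,"hand": 0},{"dx": 0.1,"dy": 0,"dz": 0,"wx": 0,"wy": 0,"wz": 0,"hand": 0}])

```text
clock: 4.45
eef_pos: [0.5174, -0.2853, 0.0437]
tool_rot: [0.868, 0.496, -0.01, 0.007]
ft_force: [-18.0, -28.4, 3.4]
grip_width: 0.0002
grasp_force: 16.8
```

The slide is at its hard stop: 5 mm more command moved it only 0.3 mm. Now I'll retract so it springs back, then lift.

Emit:
drive_tool(rows=[{"dx": -0.2,"dy": 0,"dz": 0,"wx": 0,"wy": 0,"wz": 0,"hand": 0},{"dx": -0.4,"dy": 0,"dz": 0,"wx": 0,"wy": 0,"wz": 0,"hand": 0},{"dx": -0.6,"dy": 0,"dz": 0,"wx": 0,"wy": 0,"wz": 0,"hand": 0},{"dx": -0.8,"dy": 0,"dz": 0,"wx": 0,"wy": 0,"wz": 0,"hand": 0},{"dx": -1.0,"dy": 0,"dz": 0,"wx": 0,"wy": 0,"wz": 0,"hand": 0},{"dx": -1.2,"dy": 0,"dz": 0,"wx": 0,"wy": 0,"wz": 0,"hand": 0},{"dx": -1.28,"dy": 0,"dz": 0,"wx": 0,"wy": 0,"wz": 0,"hand": 0},{"dx": -1.28,"dy": 0,"dz": 0,"wx": 0,"wy": 0,"wz": 0,"hand": 0},{"dx": -1.28,"dy": 0,"dz": -0.7,"wx": 0,"wy": 0,"wz": 0,"hand": 0},{"dx": -1.28,"dy": 0,"dz": -1.4,"wx": 0,"wy": 0,"wz": 0,"hand": 0},{"dx": -1.28,"dy": 0,"dz": -2,"wx": 0,"wy": 0,"wz": 0,"hand": 0},{"dx": -1.28,"dy": 0,"dz": -2,"wx": 0,"wy": 0,"wz": 0,"hand": 0}])

```text
clock: 5.65
eef_pos: [0.495, -0.3312, 0.1477]
tool_rot: [0.866, 0.5, 0.003, 0.004]
ft_force: [0.8, -0.1, 0.4]
grip_width: -0.0002
grasp_force: 0.0
```

Run:
```python
from h import *
np.set_printoptions(precision=4,suppress=True)
o=bot.get_obs(); M=R.from_quat(o['tool_rot']).as_matrix(); print(o['clock'],o['eef_pos'],o['joint_pos'],np.degrees(np.arctan2(M[1,0],M[0,0])))
p=np.array([.4567,-.1841,.144]); print(M.T@(p-o['eef_pos'])/.05)
```

```text
5.65 [ 0.495  -0.3312  0.1477] [-0.5903  0.474   0.0933  1.1798  0.0013  1.5037] 60.02829867993272
[ 2.1654 -2.1339  0.0535]
```

Emit:
drive_tool(rows=[{"dx": 0.2,"dy": -0.2,"dz": 0,"wx": 0,"wy": 0,"wz": -1.6,"hand": 0},{"dx": 0.4,"dy": -0.4,"dz": 0,"wx": 0,"wy": 0,"wz": -3.2,"hand": 0},{"dx": 0.6,"dy": -0.6,"dz": 0,"wx": 0,"wy": 0,"wz": -4.8,"hand": 0},{"dx": 0.8,"dy": -0.8,"dz": 0,"wx": 0,"wy": 0,"wz": -6.4,"hand": 0},{"dx": 1.0,"dy": -1.0,"dz": 0,"wx": 0,"wy": 0,"wz": -8,"hand": 0},{"dx": 1.2,"dy": -1.2,"dz": 0,"wx": 0,"wy": 0,"wz": -9.6,"hand": 0},{"dx": 1.4,"dy": -1.4,"dz": 0,"wx": 0,"wy": 0,"wz": -11.2,"hand": 0},{"dx": 1.6,"dy": -1.6,"dz": 0,"wx": 0,"wy": 0,"wz": -12.8,"hand": 0},{"dx": 1.8,"dy": -1.8,"dz": 0,"wx": 0,"wy": 0,"wz": -14.4,"hand": 0},{"dx": 2.0,"dy": -2.0,"dz": 0,"wx": 0,"wy": 0,"wz": -16,"hand": 0},{"dx": 2.17,"dy": -2.13,"dz": 0,"wx": 0,"wy": 0,"wz": -17.6,"hand": 0},{"dx": 2.17,"dy": -2.13,"dz": 0,"wx": 0,"wy": 0,"wz": -19,"hand": 0},{"dx": 2.17,"dy": -2.13,"dz": 0,"wx": 0,"wy": 0,"wz": -19.8,"hand": 0},{"dx": 2.17,"dy": -2.13,"dz": 0,"wx": 0,"wy": 0,"wz": -19.8,"hand": 0},{"dx": 2.17,"dy": -2.13,"dz": 0,"wx": 0,"wy": 0,"wz": -19.8,"hand": 0}])

```text
clock: 7.15
eef_pos: [0.4535, -0.1824, 0.1418]
tool_rot: [0.183, 0.983, 0.0, -0.0]
ft_force: [-0.1, 1.6, 0.7]
grip_width: -0.0003
grasp_force: 0.0
```

Run:
```python
from h import *
np.set_printoptions(precision=4,suppress=True)
o=bot.get_obs(); M=R.from_quat(o['tool_rot']).as_matrix(); print(o['clock'],o['eef_pos'],o['joint_pos'],np.degrees(np.arctan2(M[1,0],M[0,0])))
p=np.array([.4567,-.1841,.044]); print(M.T@(p-o['eef_pos'])/.05)
a=save('top','t4.png')[200:290,325:415]; b=save('side','s4.png')[205:295,250:340]
cv2.imwrite('pics/c4.png',np.hstack([cv2.resize(x[:,:,::-1],(400,400),interpolation=3) for x in(a,b)]))
```

```text
7.15 [ 0.4535 -0.1824  0.1418] [-0.3827  0.2885 -0.2037  1.0794  0.0006 -0.0146] 158.9113093835884
[-0.0739 -0.0105  1.9559]
```

View pics/c4.png

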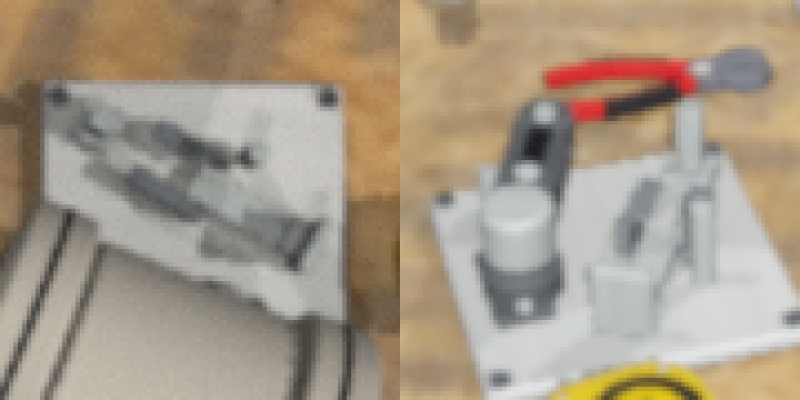

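The block now stands outside the rails at pixel (347,227), the slide is back out, and the cage is at rest. I'll go down beside the cage.

Emit:
drive_tool(rows=[{"dx": 0,"dy": 0,"dz": 0.7,"wx": 0,"wy": 0,"wz": 0,"hand": 0},{"dx": 0,"dy": 0,"dz": 1.3,"wx": 0,"wy": 0,"wz": 0,"hand": 0},{"dx": 0,"dy": 0,"dz": 1.8,"wx": 0,"wy": 0,"wz": 0,"hand": 0},{"dx": 0,"dy": 0,"dz": 1.94,"wx": 0,"wy": 0,"wz": 0,"hand": 0},{"dx": 0,"dy": 0,"dz": 1.94,"wx": 0,"wy": 0,"wz": 0,"hand": 0},{"dx": 0,"dy": 0,"dz": 1.94,"wx": 0,"wy": 0,"wz": 0,"hand": 0}])

```text
clock: 7.85
eef_pos: [0.4544, -0.1833, 0.0463]
tool_rot: [0.183, 0.983, -0.0, 0.001]
ft_force: [0.4, -0.4, 0.3]
grip_width: -0.0
grasp_force: 0.0
```

Run:
```python
from h import *
np.set_printoptions(precision=2,suppress=True)
o=bot.get_obs(); M=R.from_quat(o['tool_rot']).as_matrix(); print(o['clock'],o['eef_pos'],o['ft_force'])
a0=np.degrees(np.arctan2(M[1,0],M[0,0]))
for th in np.r_[np.arange(68.75,-1,-5),0,-2]:
    t=np.radians(th); u=np.array([np.cos(t),np.sin(t)]); v=np.array([-u[1],u[0]])
    p=np.r_[np.array([.466,-.265])+.072*u+.025*v,o['eef_pos'][2]]; q=M.T@(p-o['eef_pos'])/.05
    print(round(th,1),q[:2],round((a0-(th+90))/5,2))
```

```text
7.85 [ 0.45 -0.18  0.05] [ 0.41 -0.39  0.34]
68.8 [-0.31  0.  ] 0.04
63.8 [-0.44  0.04] 1.04
58.8 [-0.57  0.07] 2.04
53.8 [-0.7   0.08] 3.04
48.8 [-0.83  0.08] 4.04
43.8 [-0.96  0.08] 5.04
38.8 [-1.1   0.06] 6.04
33.8 [-1.22  0.02] 7.04
28.8 [-1.35 -0.02] 8.04
23.8 [-1.47 -0.07] 9.04
18.8 [-1.59 -0.13] 10.04
13.8 [-1.7  -0.21] 11.04
8.8 [-1.8  -0.29] 12.04
3.8 [-1.9  -0.38] 13.04
0.0 [-1.97 -0.46] 13.79
-2.0 [-2.  -0.5] 14.19
```

Emit:
drive_tool(rows=[{"dx": -0.15,"dy": 0,"dz": 0,"wx": 0,"wy": 0,"wz": 0,"hand": 0},{"dx": -0.31,"dy": 0,"dz": 0,"wx": 0,"wy": 0,"wz": 0,"hand": 0},{"dx": -0.44,"dy": 0.04,"dz": 0,"wx": 0,"wy": 0,"wz": 1,"hand": 0},{"dx": -0.57,"dy": 0.07,"dz": 0,"wx": 0,"wy": 0,"wz": 2,"hand": 0},{"dx": -0.7,"dy": 0.08,"dz": 0,"wx": 0,"wy": 0,"wz": 3,"hand": 0},{"dx": -0.83,"dy": 0.08,"dz": 0,"wx": 0,"wy": 0,"wz": 4,"hand": 0},{"dx": -0.96,"dy": 0.08,"dz": 0,"wx": 0,"wy": 0,"wz": 5,"hand": 0},{"dx": -0.96,"dy": 0.08,"dz": 0,"wx": 0,"wy": 0,"wz": 5,"hand": 0}])

```text
clock: 8.65
eef_pos: [0.4995, -0.1961, 0.0456]
tool_rot: [0.391, 0.92, 0.0, -0.001]
ft_force: [-4.8, 3.8, 5.5]
grip_width: 0.0001
grasp_force: 2.8
```

Run:
```python
from h import *
np.set_printoptions(precision=2,suppress=True)
o=bot.get_obs(); M=R.from_quat(o['tool_rot']).as_matrix(); print(o['clock'],o['eef_pos'],o['ft_force'],o['ft_torque'])
a0=np.degrees(np.arctan2(M[1,0],M[0,0])); print(a0-90)
for th in np.r_[np.arange(38.75,-1,-5),0,-2]:
    t=np.radians(th); u=np.array([np.cos(t),np.sin(t)]); v=np.array([-u[1],u[0]])
    p=np.r_[np.array([.466,-.265])+.072*u+.025*v,o['eef_pos'][2]]; q=M.T@(p-o['eef_pos'])/.05
    print(round(th,1),q[:2],round((a0-(th+90))/5,2))
```

```text
8.65 [ 0.5  -0.2   0.05] [-4.79  3.77  5.53] [0.64 0.93 0.01]
43.951721689774075
38.8 [-0.16  0.04] 1.04
33.8 [-0.29  0.07] 2.04
28.8 [-0.42  0.08] 3.04
23.8 [-0.56  0.09] 4.04
18.8 [-0.69  0.08] 5.04
13.8 [-0.82  0.06] 6.04
8.8 [-0.95  0.03] 7.04
3.8 [-1.08 -0.02] 8.04
0.0 [-1.17 -0.06] 8.79
-2.0 [-1.22 -0.08] 9.19
```

Contact is at about 6 N and the cage is swinging. I'll continue to the far pin.

Emit:
drive_tool(rows=[{"dx": -0.16,"dy": 0.04,"dz": 0,"wx": 0,"wy": 0,"wz": 1,"hand": 0},{"dx": -0.29,"dy": 0.07,"dz": 0,"wx": 0,"wy": 0,"wz": 2,"hand": 0},{"dx": -0.42,"dy": 0.08,"dz": 0,"wx": 0,"wy": 0,"wz": 3,"hand": 0},{"dx": -0.56,"dy": 0.09,"dz": 0,"wx": 0,"wy": 0,"wz": 4,"hand": 0},{"dx": -0.69,"dy": 0.08,"dz": 0,"wx": 0,"wy": 0,"wz": 5,"hand": 0},{"dx": -0.82,"dy": 0.06,"dz": 0,"wx": 0,"wy": 0,"wz": 6,"hand": 0},{"dx": -0.95,"dy": 0.03,"dz": 0,"wx": 0,"wy": 0,"wz": 7,"hand": 0},{"dx": -1.08,"dy": -0.02,"dz": 0,"wx": 0,"wy": 0,"wz": 8,"hand": 0},{"dx": -1.17,"dy": -0.06,"dz": 0,"wx": 0,"wy": 0,"wz": 8.8,"hand": 0},{"dx": -1.17,"dy": -0.06,"dz": 0,"wx": 0,"wy": 0,"wz": 8.8,"hand": 0},{"dx": -1.17,"dy": -0.06,"dz": 0,"wx": 0,"wy": 0,"wz": 8.8,"hand": 0}])

```text
clock: 9.75
eef_pos: [0.5373, -0.2378, 0.0453]
tool_rot: [0.706, 0.708, 0.001, -0.003]
ft_force: [-3.3, 8.5, 2.6]
grip_width: 0.0001
grasp_force: 4.2
```

Emit:
drive_tool(rows=[{"dx": -0.04,"dy": 0,"dz": 0,"wx": 0,"wy": 0,"wz": 0,"hand": 0},{"dx": -0.08,"dy": 0,"dz": 0,"wx": 0,"wy": 0,"wz": 0,"hand": 0},{"dx": -0.08,"dy": 0,"dz": 0,"wx": 0,"wy": 0,"wz": 0,"hand": 0}])

```text
clock: 10.05
eef_pos: [0.5373, -0.2381, 0.0453]
tool_rot: [0.705, 0.709, 0.004, -0.005]
ft_force: [-3.5, 18.3, 6.7]
grip_width: -0.0
grasp_force: 8.9
```

Emit:
drive_tool(rows=[{"dx": -0.04,"dy": 0,"dz": 0,"wx": 0,"wy": 0,"wz": 0,"hand": 0},{"dx": -0.06,"dy": 0,"dz": 0,"wx": 0,"wy": 0,"wz": 0,"hand": 0},{"dx": -0.06,"dy": 0,"dz": 0,"wx": 0,"wy": 0,"wz": 0,"hand": 0}])

```text
clock: 10.35
eef_pos: [0.5373, -0.2383, 0.0453]
tool_rot: [0.705, 0.709, 0.006, -0.007]
ft_force: [-2.9, 24.1, 8.1]
grip_width: -0.0002
grasp_force: 12.2
```

The cage is on a firm stop, since force rises with no motion. One look to confirm it's the far pin.

Run:
```python
from h import *
a=save('top','t5.png')[190:300,315:450]; b=save('side','s5.png')[195:305,240:350]
cv2.imwrite('pics/c5.png',np.hstack([cv2.resize(x[:,:,::-1],(400,400),interpolation=3) for x in(a,b)]))
print(bot.get_obs()['ft_force'])
```

```text
[-4.00318452 24.30139148  8.51912407]
```

View pics/c5.png

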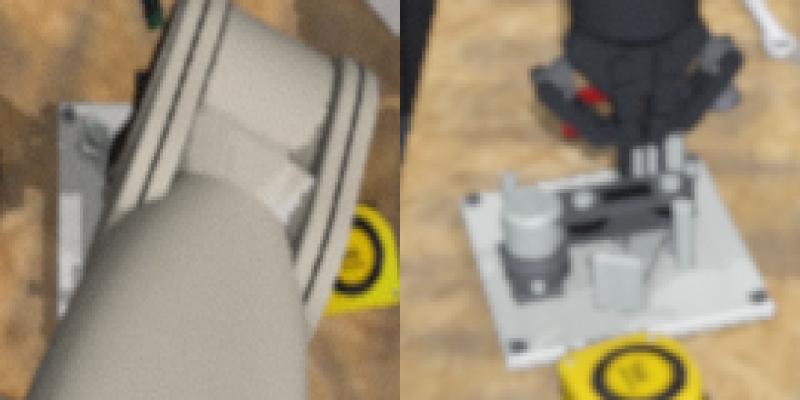

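The side view shows the cage lying along plate x against the far pin (crop about (683,230)), with the fingers behind it. The slide is out and the block is clear.

```bash
python3 -c "
from workcell import bot
print(bot.job_done())"
```

```text
the job is handed in; nothing more can be done
None
```

The job is handed in: the travel block is ejected, the slide is back out, and the fingers are holding the cage arm against its far stop pin with about 24 N.

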